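# Erect the folding crate and sort the tested relief valves by tag

### The arm

A 6-joint arm with a two-finger parallel gripper is mounted at the origin on the work surface. World frame = base frame: x ahead of the robot, y to its left, z up, the work surface at z = 0. Lengths are in m, angles in rad, forces in N, time in s.
With the tool pointing down it reaches from about 0.3 to 0.75 m from the base axis. Payload 8.5 kg.
Tool frame: the origin (TCP) lies midway between the tips of the shut fingers; the grasp point (between the pads) lies 19 mm behind it (robot.pinch_z is the distance from the TCP to the grasp point, in m); z points along the fingers, y is the line along which they close (so a half turn about z gives the same grasp; the last joint's range is limited). The gripper opens to 85 mm and grips with 20 to 120 N. Pads are 22 mm wide; open, the fingers measure 114 mm over their backs; the gripper's body (76 mm by 85 mm) begins 54 mm behind the grasp point. The pads swing forward as they close: fully open they stand 13 mm farther back than shut.
Start: joints at [0.952, 0.381, 1.297, -0, 1.464, -0.215], TCP at [0.216, 0.506, 0.209] pointing down, gripper open.
Joint ranges: [-3.11, 3.11], [-0.89, 2.33], [0.22, 2.48], [-1.42, 4.56], [0.17, 2.85], [-2.88, 2.88]. Speed limits (rad/s): [2.39, 2.39, 3.14, 3.14, 3.14, 3.14].

### API

Orientations are given as [roll, pitch, yaw] about the fixed x, y, z axes, in that order (R = Rz(yaw) Ry(pitch) Rx(roll)).
In Python, from bench import robot, solver, imaging, workorder, monitor gives the robot as it stands. The module is installed in compiled form; this text tells all that it offers. Calls block until the motion is done:
- robot.goto(position, orientation): joint-space move of the TCP to a pose.
- robot.move_l(position, rate=0.15, attitude=None, max_force=None): straight line of the TCP; attitude=None keeps the orientation; rate is the mean speed in m/s. With max_force (N) it stops when the force on the tool has changed by that much, and returns True; else False.
- robot.movej(angles): joint-space move.
- robot.grip(opening, grasp_force=None): opening from 0.0 (shut) to 1.0 (fully open); grasp_force is the grip in N (None keeps the last); returns when the fingers have stopped.
- robot.wait(seconds).
- solver.inverse_kinematics(position, orientation): joint angles nearest the present ones, or None.
- imaging.camera(name): name is "scene" or "top" or "wrist"; returns a dict with "color" (384x512x3 uint8, red, green, blue), "camera_matrix" (3x3 intrinsics, pixels), "pose" (4x4, takes a point from camera to world coordinates). Camera axes: x right, y down, z forward; pixel columns grow to the right and rows downward; lengths in m; the calibration is good to about 2 mm. The wrist camera is an equidistant fisheye: a pixel r from the principal point sees the ray r / f radians off the axis. A picture is of the moment at which its call begins. There is no depth.
A pose or a line that the arm cannot do raises robot.MotionError and nothing moves.
- workorder.finish_job(): hands the job in; it is judged then, once.
Readings, each from a call of its own:
- monitor.current_time(): time.
- monitor.current_joint_positions(): joint angles.
- monitor.current_qd(): joint speeds.
- monitor.current_effort(): joint torques, N m.
- monitor.current_position(): TCP position.
- monitor.current_ee_rot(): TCP orientation.
- monitor.current_wrist_force(): force on the tool from outside, world axes, zero at the start.
- monitor.current_wrist_torque(): the same for the moment, N m.
- monitor.current_grip_width(): opening from 0.0 (shut) to 1.0 (fully open).
- monitor.current_gripper_force(): force on a finger pad.
Only numpy, scipy, OpenCV 4.12 (cv2) and the standard library are available. Lean on these libraries where they do the work, as an engineer would, in place of code of your own. Each camera call takes 0.05 s, during which the arm holds its last target. There are 200 camera calls.

### The job

First, while the crate is still empty, swing the three folded-out walls of the blue transit crate fully upright. Then sort the tested relief valves: stand every green-tagged valve in its own nest in the crate and every red-tagged valve in its own nest of the red reject rack, all upright and flat on the nest floor, leaving the crate walls up and everything else on the bench where it is.

Things in the scene. Friction and masses are not known exactly. Their poses are not given: they have to be found in the camera images.
- crate: Folding transit crate, fixed. Plywood floor 164 mm square, 14 mm thick, with a black cross of ribs 4 mm thick, 8 mm high, parting four green nests 73 mm square, centred at x, y = +-38.5 mm, floor at z = 14 mm. Origin: centre of the underside on the bench. Blue walls 6 mm thick, 150 mm wide, 87 mm above the bench when upright: fixed on its -x side (robot side), hinged on the other three.
- wall_far (a joint): Hinge of the crate's far wall (the crate's +x side), rad: 0 = lying flat outward, 1.57 = upright, stop at 1.60. It starts partly folded out (0.2 to 0.7). The hinge is stiff (0.2 N m of friction) and stays where it is left.
- wall_far_bar (a point): Middle of the round aluminium bar along the free edge of the far wall: 10 mm thick, 110 mm long between two arms, parallel to the hinge and 68 mm from it. A hand hole 30 mm deep lies between bar and panel: the bar can be pinched from above with one finger through the hole, and turns between the pads as the wall is swung up.
- wall_far_hinge (a point): Middle of the hinge line of the far wall, 14 mm above the bench, 79 mm from the crate's centre.
- wall_left (a joint): Hinge of the crate's left wall (the crate's +y side), rad: 0 = lying flat outward, 1.57 = upright, stop at 1.60. It starts partly folded out (0.2 to 0.7). The hinge is stiff (0.2 N m of friction) and stays where it is left.
- wall_left_bar (a point): Middle of the round aluminium bar along the free edge of the left wall: 10 mm thick, 110 mm long between two arms, parallel to the hinge and 68 mm from it. A hand hole 30 mm deep lies between bar and panel: the bar can be pinched from above with one finger through the hole, and turns between the pads as the wall is swung up.
- wall_left_hinge (a point): Middle of the hinge line of the left wall, 14 mm above the bench, 79 mm from the crate's centre.
- wall_right (a joint): Hinge of the crate's right wall (the crate's -y side), rad: 0 = lying flat outward, 1.57 = upright, stop at 1.60. It starts partly folded out (0.2 to 0.7). The hinge is stiff (0.2 N m of friction) and stays where it is left.
- wall_right_bar (a point): Middle of the round aluminium bar along the free edge of the right wall: 10 mm thick, 110 mm long between two arms, parallel to the hinge and 68 mm from it. A hand hole 30 mm deep lies between bar and panel: the bar can be pinched from above with one finger through the hole, and turns between the pads as the wall is swung up.
- wall_right_hinge (a point): Middle of the hinge line of the right wall, 14 mm above the bench, 79 mm from the crate's centre.
- rack: Reject rack, fixed: a red open tray 164 x 86 mm with two nests side by side along its x axis, each 75 x 76 mm inside, with centres at x = +-39.75 mm, y = 0 in the rack's frame, floor 8 mm thick, walls 5 mm thick and 24 mm high above the bench. Origin: centre of the underside; z up.
- valve1: Relief valve with a GREEN tag (green plate on the side, ring round the body, disc on top), standing, 88 mm tall, 0.4 kg. Foot 56 mm diameter, 12 mm high; body 40 mm diameter up to 36 mm; plain round neck 24 mm diameter from 36 to 88 mm, to grip from above. Brass outlet reaches 29 mm from the axis. Origin: centre of the underside; z along the valve. May be absent (None).
- valve2: Relief valve with a GREEN tag (green plate on the side, ring round the body, disc on top), standing, 88 mm tall, 0.4 kg. Foot 56 mm diameter, 12 mm high; body 40 mm diameter up to 36 mm; plain round neck 24 mm diameter from 36 to 88 mm, to grip from above. Brass outlet reaches 29 mm from the axis. Origin: centre of the underside; z along the valve. May be absent (None).
- valve3: Relief valve with a GREEN tag (green plate on the side, ring round the body, disc on top), standing, 88 mm tall, 0.4 kg. Foot 56 mm diameter, 12 mm high; body 40 mm diameter up to 36 mm; plain round neck 24 mm diameter from 36 to 88 mm, to grip from above. Brass outlet reaches 29 mm from the axis. Origin: centre of the underside; z along the valve. May be absent (None).
- valve4: Relief valve with a GREEN tag (green plate on the side, ring round the body, disc on top), standing, 88 mm tall, 0.4 kg. Foot 56 mm diameter, 12 mm high; body 40 mm diameter up to 36 mm; plain round neck 24 mm diameter from 36 to 88 mm, to grip from above. Brass outlet reaches 29 mm from the axis. Origin: centre of the underside; z along the valve. May be absent (None).
- valve5: Relief valve with a RED tag (red plate on the side, ring round the body, disc on top), standing, 88 mm tall, 0.4 kg. Foot 56 mm diameter, 12 mm high; body 40 mm diameter up to 36 mm; plain round neck 24 mm diameter from 36 to 88 mm, to grip from above. Brass outlet reaches 29 mm from the axis. Origin: centre of the underside; z along the valve. May be absent (None).
- valve6: Relief valve with a RED tag (red plate on the side, ring round the body, disc on top), standing, 88 mm tall, 0.4 kg. Foot 56 mm diameter, 12 mm high; body 40 mm diameter up to 36 mm; plain round neck 24 mm diameter from 36 to 88 mm, to grip from above. Brass outlet reaches 29 mm from the axis. Origin: centre of the underside; z along the valve. May be absent (None).
- jar: Closed jar 52 mm diameter, 75 mm tall, standing beside the valves; not part of the job, leave it alone.
- wrench: Wrench 200 mm long lying on the bench; not part of the job, leave it alone.
- gauge: Dark pressure gauge 90 mm diameter lying on its back, 30 mm high; not part of the job, leave it alone.
- flange_a: Green pipe flange 84 mm diameter, 20 mm high, lying; not part of the job, leave it alone.
- flange_b: Green pipe flange 84 mm diameter, 20 mm high, lying; not part of the job, leave it alone.
- hammer: Hammer 240 mm long lying; not part of the job, leave it alone.
- union_nut: Brass ring nut 64 mm diameter, 30 mm high; not part of the job, leave it alone.
Mind the look-alikes: they are no part of the job. Leave any black or orange look-alike of the valve1 alone. What is shaped like the valve2 but black is not meant.

How it is judged:
On the way:
1. all three hinged walls of the crate stand upright (hinges beyond 1.42 rad) while no valve is in the crate yet (value of joint each of wall_far, wall_left, wall_right above 1.42 rad and horizontal distance between each of valve1, valve2, valve3, valve4, valve5, valve6 and crate above 0.115 m), for 0.2 s.
At the end, for the whole second after the job is handed in: The three hinged crate walls are beyond 1.42 rad; every green-tagged valve stands on the floor of a crate nest and every red-tagged valve on the floor of a reject nest (foot within 4 mm of the nest floor's height, so not on a rib or wall), tilted less than 0.15 rad and at rest (value of joint each of wall_far, wall_left, wall_right above 1.42 rad and x of valve1 in the frame of crate between -0.07 and 0.07 m and y of valve1 in the frame of crate between -0.07 and 0.07 m and z of valve1 in the frame of crate between 0.01 and 0.018 m and angle between each of valve1, valve2, valve3, valve4, valve5, valve6's own z axis and vertical below 0.15 rad and linear speed of each of valve1, valve2, valve3, valve4, valve5, valve6 below 0.03 m/s and x of valve2 in the frame of crate between -0.07 and 0.07 m and y of valve2 in the frame of crate between -0.07 and 0.07 m and z of valve2 in the frame of crate between 0.01 and 0.018 m and x of valve3 in the frame of crate between -0.07 and 0.07 m and y of valve3 in the frame of crate between -0.07 and 0.07 m and z of valve3 in the frame of crate between 0.01 and 0.018 m and x of valve4 in the frame of crate between -0.07 and 0.07 m and y of valve4 in the frame of crate between -0.07 and 0.07 m and z of valve4 in the frame of crate between 0.01 and 0.018 m and x of valve5 in the frame of rack between -0.072 and 0.072 m and y of valve5 in the frame of rack between -0.03 and 0.03 m and z of valve5 in the frame of rack between 0.004 and 0.012 m and x of valve6 in the frame of rack between -0.072 and 0.072 m and y of valve6 in the frame of rack between -0.03 and 0.03 m and z of valve6 in the frame of rack between 0.004 and 0.012 m); the robot touches nothing.
It fails at once if another thing on the bench (jar, wrench, gauge, flanges, hammer, nut) is shifted more than 40 mm (distance of any of jar, wrench, gauge, flange_a, flange_b, hammer, union_nut from where it was at the start of the episode above 0.04 m).
Of valve1, valve2, valve3, valve4 only 3 to 4 are there at a start; the rules pass over those that are not, and their reading is None.
Of valve5, valve6 only 1 to 2 are there at a start; the rules pass over those that are not, and their reading is None.
At some moment in a run one of valve1, valve2, valve3, valve4, valve5, valve6 may be knocked a few centimetres aside while the robot is not near it.
It also fails if it takes over 208 s, if anything falls off the work surface, if the arm or the gripper's body presses on something with over 40 N, if the wrist force passes 120 N, or if a joint passes its speed limit or range.

## Working session

There is one attempt and no reset: what is moved stays moved. The work goes in short steps, each a Python script; the robot and the scene stay as the last script left them, time stands still between calls to the robot, and variables do not carry over. Pictures are saved under pics/ and viewed, at most 14 in all, crops included, and the job is handed in when it is done.

```bash
mkdir -p pics; cat > h.py <<'E'
import numpy as np, cv2
from bench import robot, solver, imaging, workorder, monitor
def shot(n,f=None):
    c=imaging.camera(n)
    if f: cv2.imwrite('pics/'+f,cv2.cvtColor(c['color'],cv2.COLOR_RGB2BGR))
    return c
def ray(c,u,v,fish=False):
    K=np.array(c['camera_matrix']);P=np.array(c['pose'])
    x=(u-K[0,2])/K[0,0];y=(v-K[1,2])/K[1,1]
    if fish:
        t=np.hypot(x,y);s=np.sin(t)/t if t>1e-9 else 1
        d=np.array([x*s,y*s,np.cos(t)])
    else: d=np.array([x,y,1.])
    return P[:3,3],P[:3,:3]@d
def on(c,u,v,z,fish=False):
    o,d=ray(c,u,v,fish);return o+d*(z-o[2])/d[2]
def proj(c,p,fish=False):
    K=np.array(c['camera_matrix']);P=np.array(c['pose']);q=P[:3,:3].T@(np.array(p)-P[:3,3])
    if fish:
        r=np.hypot(q[0],q[1]);t=np.arctan2(r,q[2]);q=np.array([q[0]/r*t,q[1]/r*t,1])
    return K[0,0]*q[0]/q[2]+K[0,2],K[1,1]*q[1]/q[2]+K[1,2]
def tri(rs):
    A=0;b=0
    for o,d in rs:
        d=d/np.linalg.norm(d);M=np.eye(3)-np.outer(d,d);A=A+M;b=b+M@o
    return np.linalg.solve(A,b)
E
python3 - <<'E'
from h import *
import pickle
np.set_printoptions(precision=3,suppress=True)
d={}
for n in('top','scene','wrist'):
    d[n]=shot(n,n+'0.png');print(n,d[n]['camera_matrix'],d[n]['pose'])
pickle.dump(d,open('c0.pkl','wb'))
a=[cv2.resize(cv2.imread(f'pics/{n}0.png'),(800,600),interpolation=cv2.INTER_CUBIC) for n in('top','scene')]
for n,i in zip(('top','scene'),a): cv2.imwrite(f'pics/{n}0b.png',i)
print(monitor.current_ee_rot(),monitor.current_time(), robot.pinch_z)
E
```

```text
top [[403.036   0.    251.817]
 [  0.    403.036 189.572]
 [  0.      0.      1.   ]] [[-0.021 -0.985  0.174  0.289]
 [-1.     0.022  0.001 -0.006]
 [-0.005 -0.174 -0.985  1.597]
 [ 0.     0.     0.     1.   ]]
scene [[483.025   0.    258.182]
 [  0.    483.025 194.692]
 [  0.      0.      1.   ]] [[ 0.632  0.449 -0.631  1.498]
 [ 0.775 -0.372  0.511 -0.742]
 [-0.005 -0.812 -0.583  0.914]
 [ 0.     0.     0.     1.   ]]
wrist [[297.319   0.    258.166]
 [  0.    297.319 187.889]
 [  0.      0.      1.   ]] [[ 0.393  0.885  0.249  0.153]
 [ 0.92  -0.378 -0.108  0.534]
 [-0.001  0.271 -0.962  0.372]
 [ 0.     0.     0.     1.   ]]
[-3.141 -0.     2.738] 0.15 0.0187
```

View pics/top0b.png

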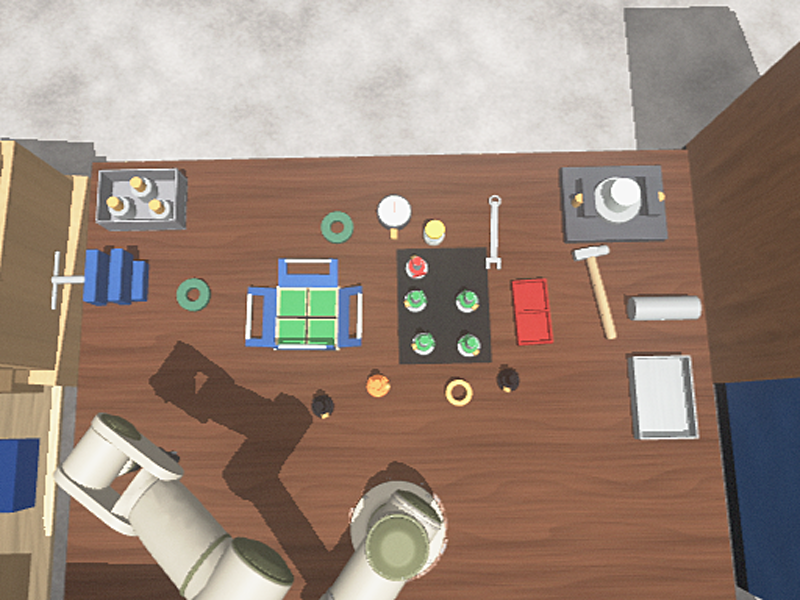

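View pics/scene0b.png

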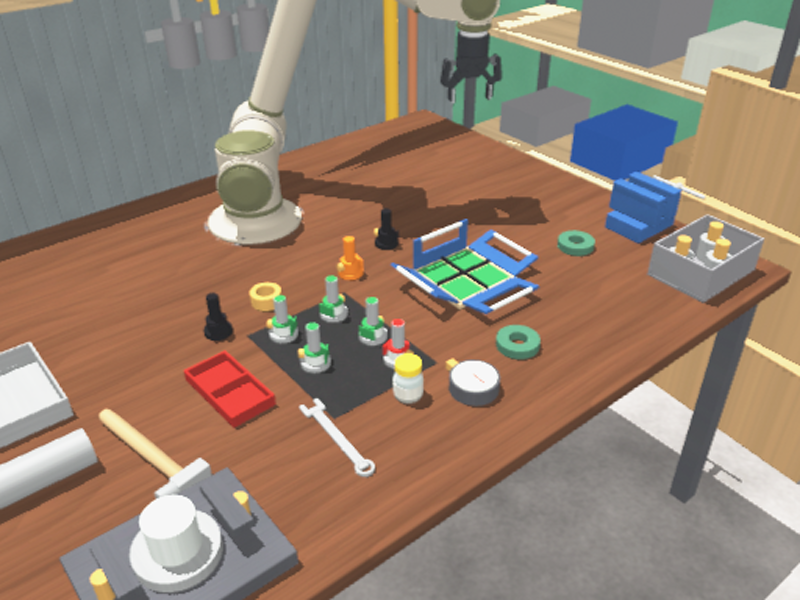

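The top view (800x600 px) shows the crate at about (307,317) with its walls at (308,268), (258,317) and (350,317). The green valves are at (415,300), (467,300), (423,343) and (468,345), one red valve is at (417,266), and the rack is at (531,310). The look-alikes to leave alone are black at (321,405) and (508,380) and orange at (378,384). The scene view agrees: 4 green, 1 red, and a yellow-lidded jar beside the red one.

```bash
python3 - <<'E'
from h import *
import pickle
np.set_printoptions(precision=3,suppress=True)
d=pickle.load(open('c0.pkl','rb'))
for n in('top','scene'):
    c=d[n];hsv=cv2.cvtColor(c['color'],cv2.COLOR_RGB2HSV)
    H,S,V=[hsv[...,i].astype(int) for i in range(3)]
    ms={'green':(abs(H-64)<14)&(S>110)&(V>60),'red':((H<5)|(H>174))&(S>180)&(V>90),'bar':(S<60)&(V>150),'blue':(abs(H-108)<12)&(S>130)&(V>70)}
    for k,m in ms.items():
        N,L,st,ce=cv2.connectedComponentsWithStats(m.astype('uint8'),connectivity=4)
        for i in range(1,N):
            u,v=ce[i]
            if st[i,4]<8 or not(140<u<360 and 130<v<270): continue
            r=cv2.minAreaRect(np.argwhere(L==i)[:,::-1].astype('float32'))
            print(n,k,'area',st[i,4],'uv',ce[i].round(1),'z.014',on(c,u,v,.014)[:2],'z.03',on(c,u,v,.03)[:2],'z.088',on(c,u,v,.088)[:2], 'rect',np.round(r[1],1),round(r[2],1))
t=cv2.imread('pics/top0.png')[150:270,150:360];cv2.imwrite('pics/crop1.png',cv2.resize(t,(800,457),interpolation=cv2.INTER_CUBIC))
E
```

```text
top green area 238 uv [187.  193.6] z.014 [0.557 0.254] z.03 [0.555 0.252] z.088 [0.545 0.242] rect [15. 14.] 90.0
top green area 234 uv [206.1 193.7] z.014 [0.555 0.178] z.03 [0.552 0.176] z.088 [0.543 0.169] rect [15. 14.] 90.0
top green area 16 uv [265.6 188.6] z.014 [ 0.57 -0.06] z.03 [ 0.568 -0.059] z.088 [ 0.557 -0.057] rect [4. 3.] 90.0
top green area 16 uv [300.5 188.8] z.014 [ 0.567 -0.199] z.03 [ 0.564 -0.197] z.088 [ 0.554 -0.19 ] rect [4. 3.] 90.0
top green area 8 uv [261.6 191. ] z.014 [ 0.561 -0.043] z.03 [ 0.558 -0.043] z.088 [ 0.548 -0.042] rect [4. 1.] 90.0
top green area 27 uv [298.  193.3] z.014 [ 0.549 -0.188] z.03 [ 0.546 -0.186] z.088 [ 0.537 -0.179] rect [10.2  5.6] 23.2
top green area 15 uv [266.2 194.5] z.014 [ 0.547 -0.061] z.03 [ 0.544 -0.061] z.088 [ 0.535 -0.059] rect [2.8 6.6] 71.6
top green area 167 uv [186.1 210.1] z.014 [0.491 0.257] z.03 [0.489 0.255] z.088 [0.482 0.245] rect [12. 15.] 90.0
top green area 167 uv [206.2 210.3] z.014 [0.488 0.178] z.03 [0.486 0.176] z.088 [0.479 0.169] rect [15. 14.] 90.0
top green area 15 uv [271.3 217.2] z.014 [ 0.45
[... 7735 characters left out ...]
area 499 uv [303.1 240.3] z.014 [0.776 0.004] z.03 [ 0.788 -0.009] z.088 [ 0.835 -0.057] rect [20. 30.] 90.0
scene bar area 295 uv [260.6 247.6] z.014 [ 0.723 -0.108] z.03 [ 0.737 -0.119] z.088 [ 0.787 -0.16 ] rect [19. 19.] 90.0
scene blue area 342 uv [280.6 158.9] z.014 [0.406 0.246] z.03 [0.425 0.228] z.088 [0.496 0.164] rect [16.9 42.3] 67.8
scene blue area 353 uv [319.5 163.3] z.014 [0.515 0.331] z.03 [0.532 0.312] z.088 [0.596 0.243] rect [39.9 17.1] 29.7
scene blue area 98 uv [276.7 183.6] z.014 [0.514 0.133] z.03 [0.532 0.117] z.088 [0.595 0.061] rect [36.8  5.2] 36.9
scene blue area 282 uv [316.9 187.8] z.014 [0.616 0.218] z.03 [0.632 0.201] z.088 [0.689 0.139] rect [12.5 46.1] 63.4
```

View pics/crop1.png

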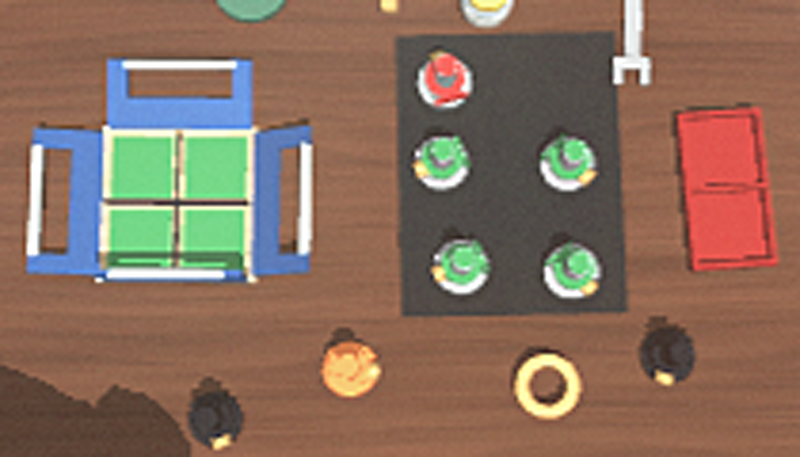

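The crop confirms the picture: four green-tagged valves plus one red at crop px (446,80) on the black mat, orange at (350,368), and black at (215,412) and (668,352). The rack corners are at crop px (678,112), (762,107), (776,263) and (690,270). I'm triangulating the bars and valve tops next.

```bash
python3 - <<'E'
from h import *
import pickle
np.set_printoptions(precision=4,suppress=True)
d=pickle.load(open('c0.pkl','rb'));T,S=d['top'],d['scene']
C=np.array([.517,.217,0])
for n,a,b in(('far',(196.5,166.5),(326.9,190.8)),('left',(158.7,202.2),(327.1,155.7)),('right',(229.8,202.5),(264.5,178.2)),('fixed',(192.2,221),(282.2,147.7)),
 ('vA',(265.6,188.6),(237.4,191.6)),('vB',(300.5,188.8),(199.7,208.2)),('vC',(271.3,217.2),(211.7,177.9)),('vD',(301.9,218.8),(178.6,190.3)),('nestTL',(187,193.6),(312.2,175.6)),('nestTR',(206.1,193.7),(294.8,183.7))):
    p=tri([ray(T,*a),ray(S,*b)]);print(n,p,np.hypot(*(p-C)[:2])-.079)
for n,a in zip('abcd',((328,179.4),(350,178),(353.7,219),(331,220.9))): print(n,on(T,*a,.024))
hsv=cv2.cvtColor(T['color'],cv2.COLOR_RGB2HSV);H,Sa,V=[hsv[...,i].astype(int) for i in range(3)]
m=((H<6)|(H>172))&(Sa>150)&(V>110)
N,L,st,ce=cv2.connectedComponentsWithStats(m.astype('uint8'))
for i in range(1,N):
    if st[i,4]>6 and 200<ce[i][0]<400: print(st[i],ce[i],on(T,*ce[i],.016),on(T,*ce[i],.088),cv2.minAreaRect(np.argwhere(L==i)[:,::-1].astype('float32')))
for yaw in(0,np.pi,np.pi/2,-np.pi/2):
    for p in([.52,.36,.1],[.66,.21,.1],[.52,.08,.1]):
        q=solver.inverse_kinematics(p,[np.pi,0,yaw]);print(yaw,p,q)
E
```

```text
far [0.6633 0.2141 0.0293] 0.06729510414059882
left [0.5213 0.3605 0.0368] 0.06458007164460484
right [0.5118 0.0819 0.0557] 0.056168276310089096
fixed [0.4399 0.2217 0.0842] -0.0017443536826768913
vA [ 0.5563 -0.0576  0.0907] 0.19841999579404074
vB [ 0.553  -0.1892  0.0911] 0.32880711221107745
vC [ 0.4475 -0.0752  0.0908] 0.22139453861494957
vD [ 0.4392 -0.1891  0.0908] 0.3345019536456172
nestTL [0.5569 0.2538 0.0162] -0.024683429275208647
nestTR [0.5545 0.1774 0.0154] -0.02442019030925814
a [ 0.6003 -0.3082  0.024 ]
b [ 0.6041 -0.3959  0.024 ]
c [ 0.4404 -0.3999  0.024 ]
d [ 0.4349 -0.3109  0.024 ]
[265 165   4   5  14] [266.8571 166.7857] [ 0.6591 -0.0669  0.016 ] [ 0.6422 -0.0641  0.088 ] ((266.9000244140625, 166.8000030517578), (2.8460497856140137, 4.110960960388184), 18.43494987487793)
[262 167  10  10  38] [266.5526 172.5263] [ 0.6355 -0.065   0.016 ] [ 0.6197 -0.0623  0.088 ] ((266.5, 171.5), (9.0, 9.0), 90.0)
[328 178  26  43 920] [340.2207 199.2446] [ 0.5207 -0.3537  0.016 ] [ 0.5102 -0.3379  0.088 ] ((340.3614196777344, 199.11387634277344), (42.09007263183594, 22.5873451232
[... 228 characters left out ...]
1.4982]
3.141592653589793 [0.52, 0.36, 0.1] [ 0.4187  0.6129  1.2182  0.      1.3105 -1.1521]
3.141592653589793 [0.66, 0.21, 0.1] [ 0.1376  0.7147  1.0119  0.      1.415  -1.4332]
3.141592653589793 [0.52, 0.08, 0.1] [-0.0726  0.4476  1.5345  0.      1.1594 -1.6434]
1.5707963267948966 [0.52, 0.36, 0.1] [ 0.4187  0.6129  1.2182 -0.      1.3105  0.4187]
1.5707963267948966 [0.66, 0.21, 0.1] [ 0.1376  0.7147  1.0119 -0.      1.415   0.1376]
1.5707963267948966 [0.52, 0.08, 0.1] [-0.0726  0.4476  1.5345 -0.      1.1594 -0.0726]
-1.5707963267948966 [0.52, 0.36, 0.1] [ 0.4187  0.6129  1.2182  0.      1.3105 -2.7229]
-1.5707963267948966 [0.66, 0.21, 0.1] None
-1.5707963267948966 [0.52, 0.08, 0.1] None
```

The bars and valve tops triangulate well. Heights read about 2 mm high, and horizontal distances from the hinges give wall angles of about 0.19, 0.31 and 0.62. I'm starting with the far wall.

```bash
cat >> h.py <<'E'
CY=-.032; CC=np.array([.5172,.2168]); PI=np.pi
def crate(x,y): c,s=np.cos(CY),np.sin(CY); return CC+[c*x-s*y,s*x+c*y]
OUT={'far':(1,0),'left':(0,1),'right':(0,-1)}
YAW={'far':PI/2+CY,'left':CY+PI,'right':CY+PI}
def wall(n,th0):
    o=np.array(OUT[n]);att=[PI,0,YAW[n]]
    def tcp(th,dz=.004,dr=0): return [*crate(*(o*(.079+.068*np.cos(th)+dr))),.014+.068*np.sin(th)+dz-.0187]
    op=2*(.020*np.cos(th0)-.0075)/.085
    p=tcp(th0);robot.goto([p[0],p[1],.16],att);robot.grip(op,20)
    c=shot('wrist',n+'_pre.png')
    hit=robot.move_l(p,.06,max_force=8)
    print(n,'hit',hit,monitor.current_position(),p)
    if hit: return
    robot.grip(0.0,20);w=monitor.current_grip_width();print('width',w*85,'F',monitor.current_wrist_force())
    robot.grip(w+.04)
    for th in np.linspace(th0,1.55,7)[1:]:
        hit=robot.move_l(tcp(th),.06,max_force=30)
        print(round(th,2),hit,np.round(monitor.current_wrist_force(),1))
        if hit: return
    hit=robot.move_l(tcp(1.55,dr=-.012),.03,max_force=12)
    print('push',hit,monitor.current_position()-np.array(tcp(1.57)),monitor.current_time())
    p=np.array(monitor.current_position())
    if hit: p[:2]+=crate(*(o*.002))-crate(0,0);robot.move_l(p,.05)
    p[2]=.17;robot.move_l(p,.15)
E
python3 - <<'E'
from h import *
np.set_printoptions(precision=4,suppress=True)
robot.goto([.45,.35,.22],[PI,0,YAW['far']])
wall('far',.19)
shot('scene','scene1.png')
E
```

```text
far hit False [0.663  0.2122 0.0124] [np.float64(0.6629016568973704), np.float64(0.2121359548765246), np.float64(0.01214240485840204)]
width 0.17543300172715026 F [-0.3568 -0.5529  0.167 ]
0.42 False [0.1 0.7 0.5]
0.64 False [ 0.1 -0.2 -0.4]
0.87 False [0.7 0.  0.1]
1.1 False [ 0.3  0.6 -0.3]
1.32 False [0.  0.2 0.6]
1.55 False [0.2 0.3 0.6]
push False [-0.0106  0.0004  0.0001] 9.1
```

View pics/scene1.png

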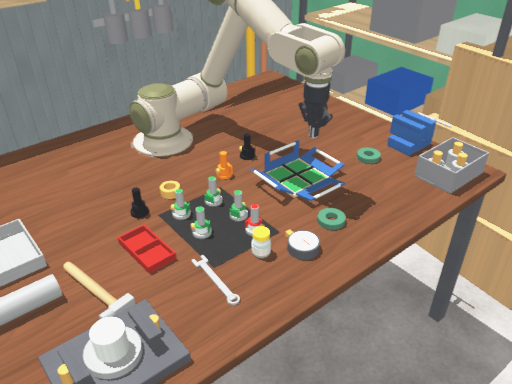

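The far wall (about px (320,185)) is still folded out and the grip closed to 0, so the bar wasn't between the pads. I'll check the wrist view taken before the descent.

View pics/far_pre.png

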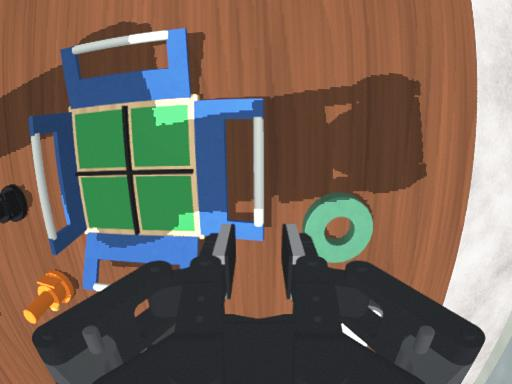

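```bash
python3 - <<'E'
from h import *
np.set_printoptions(precision=4,suppress=True)
c=shot('scene')
im=cv2.cvtColor(c['color'],cv2.COLOR_RGB2BGR)[120:220,240:370]
cv2.imwrite('pics/c2.png',cv2.resize(im,(780,600),interpolation=cv2.INTER_CUBIC))
w=shot('wrist');print(w['pose'],monitor.current_position(),monitor.current_ee_rot(),monitor.current_grip_width())
E
```

```text
[[ 0.9995 -0.0304 -0.0102  0.5877]
 [-0.0321 -0.9619 -0.2714  0.2845]
 [-0.0016  0.2716 -0.9624  0.3324]
 [ 0.      0.      0.      1.    ]] [0.5852 0.2145 0.1688] [-3.1395  0.0004  1.5387] 0.04391388048937333
```

View pics/c2.png

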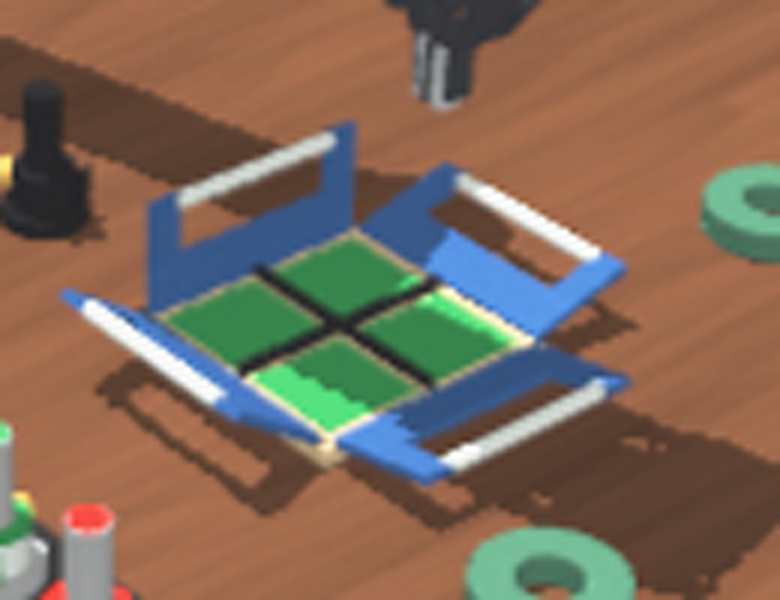

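The wrist view shows the bar at px (259,170), centred between the fingers at (217–236) and (282–300). The crop shows the far wall unmoved. I'll repeat the descent, and look at it from the side at the bottom with the fingers open and then closed.

```bash
python3 - <<'E'
from h import *
np.set_printoptions(precision=4,suppress=True)
p=[*crate(.079+.0667,0),.012];att=[PI,0,YAW['far']]
robot.goto([p[0],p[1],.16],att);robot.grip(.29,20)
print('w',monitor.current_grip_width())
print(robot.move_l(p,.06,max_force=8),monitor.current_position(),monitor.current_grip_width())
a=shot('scene')['color'][120:220,260:360]
for i in range(1):
    robot.grip(0.0,20);print(monitor.current_grip_width(),monitor.current_gripper_force(),monitor.current_wrist_force())
robot.wait(.3);print(monitor.current_grip_width(),monitor.current_gripper_force(),monitor.current_time())
b=shot('scene')['color'][120:220,260:360]
cv2.imwrite('pics/c3.png',cv2.resize(cv2.cvtColor(np.hstack([a,b]),cv2.COLOR_RGB2BGR),(800,400),interpolation=cv2.INTER_CUBIC))
E
```

```text
w 0.29271373130224704
False [0.6629 0.2122 0.0122] 0.29198516942029107
0.004543020428741845 0.0 [ 0.0769 -0.4208 -0.3125]
0.001219611674307755 0.0 14.15
```

View pics/c3.png

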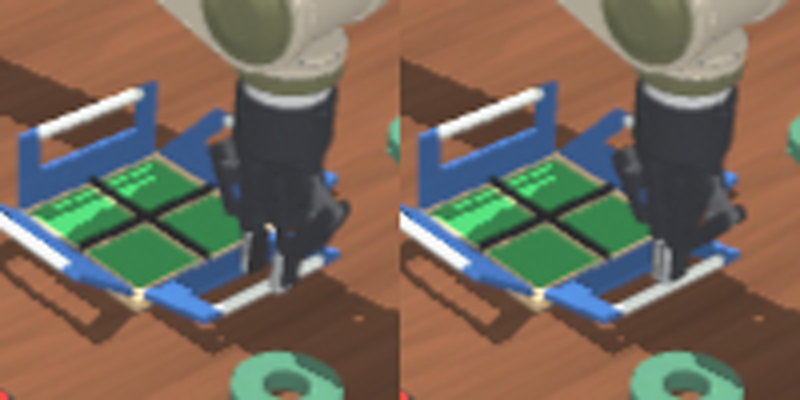

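In the closed view (right), the finger tips end at or behind the bar at crop px (665,280), so they are either above it or in the hole. I'll work out which by projecting the tip, then move outward gently to feel for the bar.

```bash
python3 - <<'E'
from h import *
np.set_printoptions(precision=4,suppress=True)
c=shot('scene')
for p in([.6629,.2122,.0122],[.6629,.2122,.0352],[.6633,.2141,.0268],[.6633,.2141,.0293],[.6633,.2141,.034]): print(p,proj(c,p))
p=np.array(monitor.current_position())
print('down',robot.move_l([p[0],p[1],.006],.02,max_force=6),monitor.current_position())
e=crate(1,0)-crate(0,0)
q=p.copy();q[2]=.012
for s in(.02,-.02):
    r=q.copy();r[:2]+=s*e
    print(s,robot.move_l(r,.02,max_force=4),(monitor.current_position()-q),monitor.current_wrist_force())
    robot.move_l(q,.03,max_force=15)
    print(monitor.current_position()-q)
print(monitor.current_time())
E
```

```text
[0.6629, 0.2122, 0.0122] (np.float64(326.0611810264571), np.float64(195.341972948599))
[0.6629, 0.2122, 0.0352] (np.float64(326.6183795412734), np.float64(189.4388271941431))
[0.6633, 0.2141, 0.0268] (np.float64(326.92541132804814), np.float64(191.4420515590249))
[0.6633, 0.2141, 0.0293] (np.float64(326.98663480711673), np.float64(190.79843461009864))
[0.6633, 0.2141, 0.034] (np.float64(327.1020511633057), np.float64(189.58511050378124))
down False [0.6628 0.2121 0.006 ]
0.02 False [ 0.0199 -0.0006 -0.    ] [ 0.3714 -0.6186  0.4361]
[ 0.0002 -0.      0.0001]
-0.02 False [-0.0199  0.0006 -0.    ] [-0.0724  1.3063 -0.4051]
[-0.0001  0.     -0.0001]
18.675
```

There was no contact over ±20 mm, and the tips show at about z=0.033 while the TCP reads 0.012. The tips seem to sit about 20 mm farther back than the reading, so I'll check this by touching a free patch of bench.

```bash
python3 - <<'E'
from h import *
np.set_printoptions(precision=4,suppress=True)
p=np.array(monitor.current_position());robot.move_l([p[0],p[1],.12],.2)
x,y=.64,.09
robot.goto([x,y,.06],[PI,0,YAW['far']]);robot.grip(0,20)
robot.move_l([x,y,.02],.1,max_force=8)
try: print(robot.move_l([x,y,-.03],.02,max_force=6),monitor.current_position(),monitor.current_wrist_force())
except robot.MotionError as e: print(e)
robot.move_l([x,y,.12],.2);print(monitor.current_time(),monitor.current_ee_rot())
d={n:shot(n) for n in('top','scene')}
for n,c in d.items():
    hsv=cv2.cvtColor(c['color'],cv2.COLOR_RGB2HSV);H,S,V=[hsv[...,i].astype(int) for i in range(3)]
    m=(S<60)&(V>150);N,L,st,ce=cv2.connectedComponentsWithStats(m.astype('uint8'),connectivity=4)
    for i in range(1,N):
        if st[i,4]>30 and 150<ce[i][0]<340 and 140<ce[i][1]<215: print(n,st[i,4],ce[i])
E
```

```text
True [ 0.64   0.09  -0.022] [-0.8367  0.9159  5.0601]
23.4583 [-3.1376 -0.      1.5387]
top 251 [315.9163 148.9124]
top 3305 [217.0366 174.7894]
top 59 [277.2542 152.9661]
top 39 [184.6667 184.7179]
top 90 [158.7333 202.2333]
top 38 [295.9474 196.3421]
top 35 [266.6571 196.7143]
scene 977 [161.9243 143.913 ]
scene 36 [275.9167 150.1667]
scene 86 [327.1047 155.7558]
scene 88 [264.9205 178.3864]
scene 72 [211.2917 186.2361]
scene 96 [327.6875 191.9062]
scene 67 [178.5522 199.403 ]
scene 74 [237.0405 199.9595]
scene 78 [214.2949 200.6154]
scene 85 [253.8353 214.9529]
scene 108 [179.3056 213.5741]
```

The bench was touched at a reported z of -0.022, so the tips sit 22 mm behind the TCP. I'll put this offset into the helper and redo the far wall, which was nudged down slightly to about 0.14 rad.

```bash
sed -i 's/\.014+\.068\*np\.sin(th)+dz-\.0187\]/.014+.068*np.sin(th)+dz-.0187-.022]/' h.py
python3 - <<'E'
from h import *
np.set_printoptions(precision=4,suppress=True)
robot.goto([.66,.21,.16],[PI,0,YAW['far']])
wall('far',.15)
c=shot('scene');im=cv2.cvtColor(c['color'],cv2.COLOR_RGB2BGR)[120:220,240:370]
cv2.imwrite('pics/c4.png',cv2.resize(im,(780,600),interpolation=cv2.INTER_CUBIC))
E
```

```text
far hit False [ 0.6635  0.2121 -0.0124] [np.float64(0.6633615666347507), np.float64(0.2121212327394292), np.float64(-0.01253820699179525)]
width 9.080487514135163 F [3.0709 0.2166 0.5402]
0.38 False [ 3.8 -0.4  2.8]
0.62 False [6.9 0.2 5.7]
0.85 False [9.8 1.1 7.8]
1.08 False [ 9.9 -0.4  8.9]
1.32 False [ 3.5 -0.1  2.4]
1.55 False [-0.2 -0.  -0.1]
push True [-0.0032  0.0001 -0.0004] 31.1083
```

View pics/c4.png

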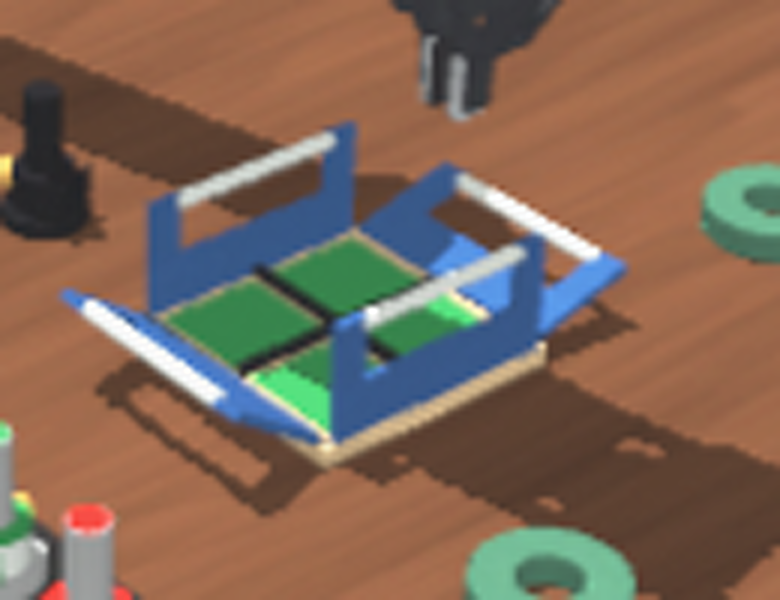

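The far wall is upright, with its bar at crop px (445,285), parallel to the fixed wall. The left and right walls go next.

```bash
python3 - <<'E'
from h import *
np.set_printoptions(precision=4,suppress=True)
p=monitor.current_position()
wall('left',.31)
p=monitor.current_position()
robot.goto([*crate(0,0),.2],[PI,0,YAW['right']])
wall('right',.61)
robot.goto([.35,.30,.25],[PI,0,YAW['right']])
ims=[shot(n)['color'] for n in('scene','top')]
a=cv2.resize(ims[0][120:220,240:370],(400,308),interpolation=cv2.INTER_CUBIC);b=cv2.resize(ims[1][150:250,150:280],(400,308),interpolation=cv2.INTER_CUBIC)
cv2.imwrite('pics/c5.png',cv2.cvtColor(np.hstack([a,b]),cv2.COLOR_RGB2BGR));print(monitor.current_time())
E
```

```text
left hit False [ 0.5219  0.3605 -0.0018] [np.float64(0.5217994927741821), np.float64(0.36048508458735773), np.float64(-0.00195601272184584)]
width 8.961835773014489 F [0.387  5.2778 1.1528]
0.52 False [0.3 3.1 1.7]
0.72 False [-0.5  4.1  3.7]
0.93 False [-0.2  6.2  5.7]
1.14 False [0.8 5.5 3.3]
1.34 False [-0.5  0.6 -0.1]
1.55 False [ 0.2  0.  -1.6]
push True [-0.0003 -0.0025 -0.0003] 39.825
right hit False [0.513  0.0821 0.0164] [np.float64(0.5128891817140584), np.float64(0.08213291376538912), np.float64(0.016254987286832723)]
width 8.814182561633244 F [ 1.2976  5.2477 -2.0905]
0.77 False [-0.3 -1.3  0.7]
0.92 False [-1.3 -4.4  4.3]
1.08 False [-0.2 -5.9  2.9]
1.24 False [ 0.5 -0.6  1.3]
1.39 False [ 0.4 -0.1  0.4]
1.55 False [-0.5 -0.8 -0.1]
push True [ 0.      0.0042 -0.0001] 47.65
49.9417
```

View pics/c5.png

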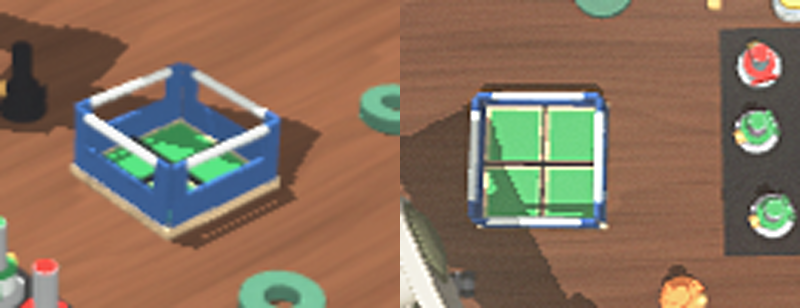

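All three walls are upright in both views, with the bars at crop px (128,88), (230,92), (120,140) and (230,140) on the left and forming a square on the right. Next come the valves, which I'll locate by triangulating their top discs before each pick, starting with one green and the red.

```bash
cat >> h.py <<'E'
def tops(col):
    B=[]
    for n in('top','scene'):
        c=shot(n);hsv=cv2.cvtColor(c['color'],cv2.COLOR_RGB2HSV);H,S,V=[hsv[...,i].astype(int) for i in range(3)]
        m=(abs(H-64)<14)&(S>110)&(V>60) if col=='g' else ((H<6)|(H>172))&(S>150)&(V>110)
        N,L,st,ce=cv2.connectedComponentsWithStats(m.astype('uint8'),connectivity=4)
        B.append([ray(c,*ce[i]) for i in range(1,N) if 8<=st[i,4]<=40])
    r=[]
    for a in B[0]:
        for b in B[1]:
            p=tri([a,b]);e=max(np.linalg.norm(np.cross(p-o,d/np.linalg.norm(d))) for o,d in(a,b))
            if e<.004 and .082<p[2]<.1 and p[0]>.3 and np.abs(p[:2]-CC).max()>.09: r.append(p)
    return r
GZ=.068-.0187-.022      # TCP z for gripping a valve standing on z=0
def pick(col,near,yaw):
    v=[p for p in tops(col)];print('seen',np.round(v,3).tolist())
    p=min(v,key=lambda p:np.hypot(*(p[:2]-near)));x,y=p[:2];att=[PI,0,yaw]
    q=monitor.current_position();robot.move_l([q[0],q[1],max(q[2],.16)],.25)
    robot.goto([x,y,.16],att);robot.grip(.52,40)
    if robot.move_l([x,y,GZ],.12,max_force=8): print('HIT',monitor.current_position());return False
    robot.grip(0,40);w=monitor.current_grip_width();print('grip mm',w*85,monitor.current_gripper_force())
    if w<.2: return False
    robot.move_l([x,y,GZ+.125],.2);return True
def place(x,y,zf,yaw):
    q=monitor.current_position();att=[PI,0,yaw]
    robot.move_l([x,y,q[2]],.25,attitude=att)
    robot.move_l([x,y,GZ+zf+.012],.15)
    hit=robot.move_l([x,y,GZ+zf-.006],.03,max_force=8)
    print('down',hit,'base z err',monitor.current_position()[2]-GZ-zf)
    robot.grip(monitor.current_grip_width()+.1);robot.move_l([x,y,.17],.2)
    print('t',monitor.current_time(),'w',monitor.current_grip_width())
E
python3 - <<'E'
from h import *
Y=PI/2+CY
if pick('g',(.556,-.057),Y): place(*crate(.037,-.037),.014,Y)
if pick('r',(.641,-.064),PI): place(.480,-.3543,.008,PI)
c=shot('scene');im=cv2.cvtColor(c['color'],cv2.COLOR_RGB2BGR)[120:300,100:370]
cv2.imwrite('pics/c6.png',cv2.resize(im,(800,533),interpolation=cv2.INTER_CUBIC))
E
```

```text
seen [[0.557, -0.059, 0.092], [0.553, -0.189, 0.091], [0.447, -0.075, 0.091], [0.431, -0.239, 0.09]]
grip mm 22.78222910248877 39.81861054897308
down True base z err -0.00021747767178683687
t 58.0083 w 0.3689264098802853
seen [[0.642, -0.064, 0.092]]
grip mm 22.790784713101257 39.245238304138184
down True base z err 0.00025610991053106463
t 66.5667 w 0.369633689117358
```

View pics/c6.png

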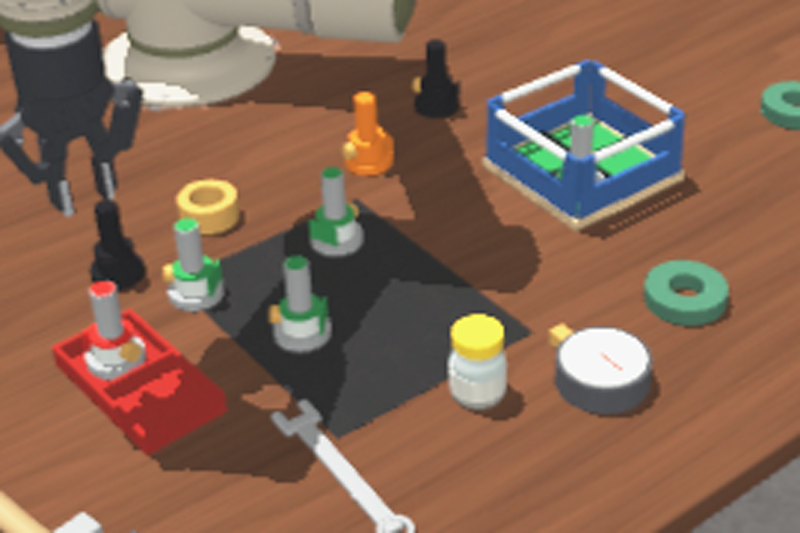

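The red valve stands in the rack's near nest at (115,330) and the first green one is in the crate at (582,140). Green valve D was knocked aside to (0.431,-0.239), at (192,265), still standing with room around it. The remaining three greens follow.

```bash
python3 - <<'E'
from h import *
Y=PI/2+CY
for near,n in(((.553,-.189),(.037,.037)),((.431,-.239),(-.037,.037)),((.447,-.075),(-.037,-.037))):
    if not pick('g',near,Y): break
    place(*crate(*n),.014,Y)
else: robot.goto([.40,.0,.28],[PI,0,Y])
ims=[shot(n)['color'] for n in('scene','top')]
a=cv2.resize(ims[0][120:300,100:370],(400,267),interpolation=cv2.INTER_CUBIC);b=cv2.resize(ims[1][130:265,150:352],(400,267),interpolation=cv2.INTER_CUBIC)
c=cv2.resize(ims[0][130:210,255:355],(400,320),interpolation=cv2.INTER_CUBIC);d=cv2.resize(ims[1][165:233,165:250],(400,320),interpolation=cv2.INTER_CUBIC)
cv2.imwrite('pics/c7.png',cv2.cvtColor(np.vstack([np.hstack([a,b]),np.hstack([c,d])]),cv2.COLOR_RGB2BGR));print(monitor.current_time())
E
```

```text
seen [[0.433, -0.238, 0.091]]
grip mm 22.99803153116748 40.10823369026184
down True base z err -3.8794354059597594e-05
t 75.575 w 0.37337849649130866
seen [[0.553, -0.189, 0.091], [0.447, -0.075, 0.091]]
grip mm 22.791374903885842 39.79748547077179
down True base z err 8.30834309383157e-05
t 84.4333 w 0.3688478482354838
seen [[0.447, -0.075, 0.091]]
grip mm 23.05152778912995 39.85908329486847
down True base z err -0.0002634275199469311
t 92.1583 w 0.3736035321638281
93.1583
```

View pics/c7.png

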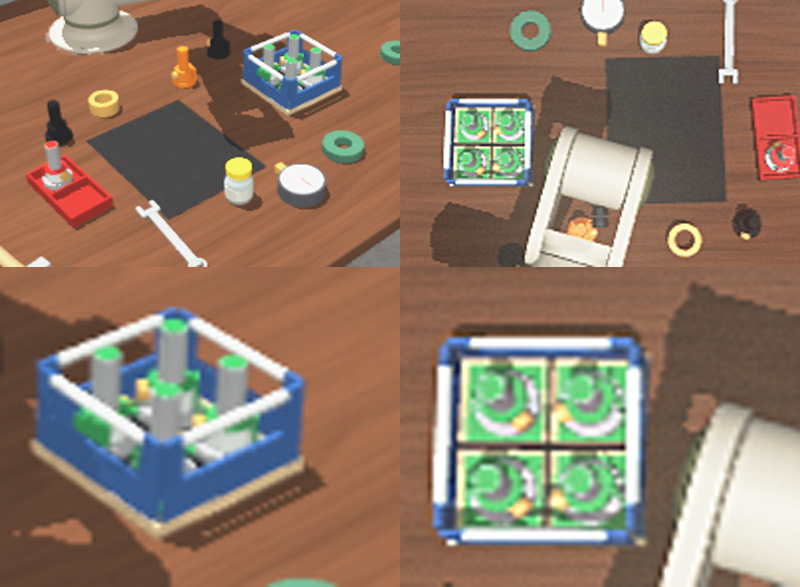

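The four green valves stand upright in their own crate nests, with tops at lower-right px (492,385), (575,387), (493,480) and (575,475). The red one is in the rack at (783,155). The walls are up, the mat is empty and nothing else has moved, so I'm handing the job in.

```bash
python3 -c "
from h import *
print(workorder.finish_job())"
```

```text
the job is handed in; nothing more can be done
None
```

The job was handed in at about 93 s with all three crate walls up, the four green valves in their own crate nests and the one red valve in the reject rack; the hand-in returned no verdict.

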